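# Find the unballasted van on the beam balance

## Task

One of these two look-alike model vans has lost its ballast weight. Stand a van on the rails of the balance pan, slide it along until its buffers push the yellow feeler bar in, up against the red stop, let go and read the beam; nothing goes into the tray before a van has been weighed. Finish with the light van standing in the orange tray and the heavy one on the rails of the pan up against the stop with the feeler bar in, holding the pan down; treat the balance gently and leave the other things on the bench alone.

Things in the scene. Friction and masses are not known exactly. Their poses are not given: they have to be found in the camera images.
- van_a: One of two look-alike brown vans, 146 mm long over buffers (x), 56 wide (y), 75 high. Origin: under its middle, at the bottom of the wheel flanges; z up. Grip its flat sides, y = -28 to 28 mm, z = 26 to 70, x = -63 to 63 (door and ribs stand out 1 mm). Ends alike; buffers end at x = +/-73 mm, z = 28. Wheels do not turn: it slides. Light about 120 g, heavy about 200 g: not visible, either van may be it.
- van_b: The second van, the same in every visible way. On the rails a van's flanges run inside the rails with 2 mm play each side; well seated, a van's origin is 3 mm below the pan's origin.
- balance: Beam balance, fixed: grey base 100 x 310 x 18 mm, origin under its centre. The beam lies along its y, with the pan over y = +110 mm and a brass counterweight at y = -110 mm. At y = 0 a white dial plate with a black needle stands up to z = 147 mm. Pushing the pan or stop with more than 15 N spoils it.
- pan: Aluminium pan 260 mm (x) by 70 (y) with two round 6 mm rails along x, centred at y = +/-18.5 mm, open towards -x. Origin: above its centre, level with the rail tops, 92 mm above the bench when empty. It stays level and only moves straight down: not below 0.9 N of load, then about 35 N per metre, 36 mm at most, settling in about 1.5 s.
- feeler (a joint): Travel (m) of the yellow feeler bar, 46 mm wide, in the hard red stop at the pan's +x end: 0 = out, standing 3 mm proud of the stop's face; 0.003 = pushed in flush by a van's buffers (0.25 to 0.4 N). The stop is clamped with its face somewhere 78 to 106 mm to +x of the pan's origin and rides with the pan; its place is not tracked. It reaches 38 mm over the rail tops.
- beam (a joint): Angle of the blue beam, rad: 0 with the pan empty and up (needle over red), grows as the pan sinks, 0.16 level, 0.33 at the bottom. The light van brings it to about 0.07 (pan down 8 mm), the heavy one to about 0.26 (pan down 29 mm, needle over green).
- tray: Low orange open tray for the van to be repaired, fixed: 220 mm (x) by 140 mm (y) by 18 mm high, walls and floor about 4 to 5 mm. Origin: under its centre, at bench level. Vans may stand in it either way round.
- jar: Bystander: small glass jar with blue cap, 36 mm across, 48 mm high. Origin under its centre.
- driver: Bystander: screwdriver, 150 mm long, lying. Origin under its middle.
- tree: Bystander: model fir tree, about 52 mm across, 102 mm high. Origin under its foot.
Mind the look-alikes: they are no part of the job. What is shaped like the van_a but purple is not meant.

How it is judged:
On the way, in this order (a step that is already met when the one before it is completed fails the run):
1. with the tray still empty, a van stands seated on the pan's rails with the feeler bar pushed in more than 2 mm (not ((x of van_a in the frame of tray between -0.06 and 0.06 m and y of van_a in the frame of tray between -0.05 and 0.05 m and z of van_a in the frame of tray below 0.009 m and angle between van_a's own z axis and vertical below 0.1 rad) or (x of van_b in the frame of tray between -0.06 and 0.06 m and y of van_b in the frame of tray between -0.05 and 0.05 m and z of van_b in the frame of tray below 0.009 m and angle between van_b's own z axis and vertical below 0.1 rad)) and (((z of van_a in the frame of pan between -0.006 and -0.0015 m and y of van_a in the frame of pan between -0.004 and 0.004 m and angle between the x axis of van_a and the x axis of pan, either way round below 0.1 rad and angle between van_a's own z axis and vertical below 0.06 rad) and value of joint feeler above 0.002 m) or ((z of van_b in the frame of pan between -0.006 and -0.0015 m and y of van_b in the frame of pan between -0.004 and 0.004 m and angle between the x axis of van_b and the x axis of pan, either way round below 0.1 rad and angle between van_b's own z axis and vertical below 0.06 rad) and value of joint feeler above 0.002 m))), for 0.2 s.
2. that van or the other has been let go on the pan, feeler bar still in (1.5 mm), and the beam has come to rest ((((z of van_a in the frame of pan between -0.006 and -0.0015 m and y of van_a in the frame of pan between -0.004 and 0.004 m and angle between the x axis of van_a and the x axis of pan, either way round below 0.1 rad and angle between van_a's own z axis and vertical below 0.06 rad) and (value of joint feeler above 0.0015 m and x of van_a in the frame of pan between -0.005 and 0.04 m) and contact force between van_a and the fingers below 0.05 N and linear speed of van_a below 0.004 m/s and velocity of joint beam between -0.03 and 0.03 rad/s and value of joint beam above 0.04 rad) or ((z of van_b in the frame of pan between -0.006 and -0.0015 m and y of van_b in the frame of pan between -0.004 and 0.004 m and angle between the x axis of van_b and the x axis of pan, either way round below 0.1 rad and angle between van_b's own z axis and vertical below 0.06 rad) and (value of joint feeler above 0.0015 m and x of van_b in the frame of pan between -0.005 and 0.04 m) and contact force between van_b and the fingers below 0.05 N and linear speed of van_b below 0.004 m/s and velocity of joint beam between -0.03 and 0.03 rad/s and value of joint beam above 0.04 rad))), for 0.3 s.
3. a van stands in the orange tray, let go ((((x of van_a in the frame of tray between -0.06 and 0.06 m and y of van_a in the frame of tray between -0.05 and 0.05 m and z of van_a in the frame of tray below 0.009 m and angle between van_a's own z axis and vertical below 0.1 rad) and contact force between van_a and the fingers below 0.05 N) or ((x of van_b in the frame of tray between -0.06 and 0.06 m and y of van_b in the frame of tray between -0.05 and 0.05 m and z of van_b in the frame of tray below 0.009 m and angle between van_b's own z axis and vertical below 0.1 rad) and contact force between van_b and the fingers below 0.05 N))), for 0.2 s.
At the end, for the whole second after the job is handed in: One van stands in the tray (origin within 60 mm along, 50 mm across of its centre); the other is seated on the rails (4 mm across, 0.1 rad), feeler bar in by over 1.5 mm, beam beyond 0.19 rad, which only the heavy one does; all upright and at rest ((((z of van_a in the frame of pan between -0.006 and -0.0015 m and y of van_a in the frame of pan between -0.004 and 0.004 m and angle between the x axis of van_a and the x axis of pan, either way round below 0.1 rad and angle between van_a's own z axis and vertical below 0.06 rad) and (value of joint feeler above 0.0015 m and x of van_a in the frame of pan between -0.005 and 0.04 m) and (x of van_b in the frame of tray between -0.06 and 0.06 m and y of van_b in the frame of tray between -0.05 and 0.05 m and z of van_b in the frame of tray below 0.009 m and angle between van_b's own z axis and vertical below 0.1 rad)) or ((z of van_b in the frame of pan between -0.006 and -0.0015 m and y of van_b in the frame of pan between -0.004 and 0.004 m and angle between the x axis of van_b and the x axis of pan, either way round below 0.1 rad and angle between van_b's own z axis and vertical below 0.06 rad) and (value of joint feeler above 0.0015 m and x of van_b in the frame of pan between -0.005 and 0.04 m) and (x of van_a in the frame of tray between -0.06 and 0.06 m and y of van_a in the frame of tray between -0.05 and 0.05 m and z of van_a in the frame of tray below 0.009 m and angle between van_a's own z axis and vertical below 0.1 rad))) and value of joint beam above 0.19 rad and velocity of joint beam between -0.05 and 0.05 rad/s and linear speed of each of van_a, van_b below 0.01 m/s and angular speed of each of van_a, van_b below 0.1 rad/s); the robot touches nothing.
It fails at once if more than 15 N of contact force on the pan, its rails or the stop (contact force between pan and anything else above 15 N).
It fails at once if a van slammed or dropped into the tray (over 40 N) (contact force between tray and anything else above 40 N).
It fails at once if a van tipped over (beyond 0.6 rad) (angle between any of van_a, van_b's own z axis and vertical above 0.6 rad).
It fails at once if jar, screwdriver or tree moved by more than 25 mm (distance of any of jar, driver, tree from where it was at the start of the episode above 0.025 m).
It also fails if it takes over 72 s, if anything falls off the work surface, if the arm or the gripper's body presses on something with over 40 N, if the wrist force passes 120 N, or if a joint passes its speed limit or range.

## Robot

A 6-joint arm with a two-finger parallel gripper is mounted at the origin on the work surface. World frame = base frame: x ahead of the robot, y to its left, z up, the work surface at z = 0. Lengths are in m, angles in rad, forces in N, time in s.
With the tool pointing down it reaches from about 0.275 to 0.75 m from the base axis. Payload 10.2 kg.
Tool frame: the origin (TCP) lies at the very end of the fingers, on their centre line; the grasp point (between the pads) lies arm.tcp_to_grasp behind it (arm.tcp_to_grasp is the distance from the TCP to the grasp point, in m); z points along the fingers, y is the line along which they close (so a half turn about z gives the same grasp; the last joint's range is limited). The gripper opens to 88 mm and grips with 3 to 60 N. Pads are 18 mm wide; open, the fingers measure 123 mm over their backs; the gripper's body (75 mm by 187 mm) begins 45 mm behind the grasp point.
Start: joints at [-1.471, 0.313, 1.498, -0, 1.331, -0.223], TCP at [0.167, -0.498, 0.216] pointing down, gripper open.
Joint ranges: [-2.94, 2.94], [-0.97, 2.17], [0.19, 2.56], [-1.23, 4.37], [0.02, 3.11], [-2.88, 2.88]. Speed limits (rad/s): [2.39, 2.39, 3.01, 3.14, 3.14, 3.14].

## Interface

Orientations are given as a unit quaternion [w, x, y, z].
In Python, from cell import arm gives the robot as it stands. The module is installed in compiled form; this text tells all that it offers.
- The arm moves only by the tool drive_tool, never from a script. Its argument "plan" is a list of rows, each a list of 7 numbers: the opening, from 0 (shut) to 1 (fully open), then the shift along the tool's x, y, z in units of 60 mm (1.0 is 60 mm), then the turn, a rotation vector about the tool's x, y, z in units of 10 degrees (1.0 is 10 degrees). In form: [[gripper, dx, dy, dz, wx, wy, wz], ...]. A call has 1 to 12 rows; each row shifts and turns the commanded pose from where the row before left it, along the tool's axes as they then stand; what a row does not reach is not made up. A row lasts 1/8 s, in which the tool goes at most 62.5 mm and 10.7 degrees, less where a joint would pass 70% of its speed; a pose out of reach is approached as far as the arm can. A call is refused whole if a number of a shift passes 1 or a number of a turn 1, either way. A call with a gripper value outside its range is refused whole. The fingers move at their own pace and stop on an object; "grip_force" is the grip in N (left out, the last holds). Time passes only in rows, so rows that do not move let the fingers close. It gives the time, the measured TCP pose, the force, the opening and the grip force at its end, in the units of the state.
- arm.state(): the state, without advancing time (a new reading comes with each control period).
- arm.capture(name): name is "scene" or "side" or "wrist"; returns a dict with "frame" (480x640x3 uint8, red, green, blue), "fx", "fy", "cx", "cy" (pixels), "camera_from_world" (4x4, takes a point from world to camera coordinates); the wrist camera has in their place "hand_eye" (4x4, takes a point from camera to tool coordinates, whose origin is the TCP and whose axes are the flange's). Camera axes: x right, y down, z forward; pixel columns grow to the right and rows downward; lengths in m; the calibration is good to about 2 mm. A picture is of the moment at which its call begins: read the wrist's pose just before it. There is no depth.
- arm.sign_off(): hands the job in; it is judged then, once.
The state is a dict: "t": time; "joints": joint angles; "joint_velocities": joint speeds; "joint_efforts": joint torques, N m; "tool_pos": TCP position; "tool_rot": TCP orientation; "contact_force": force on the tool from outside, world axes, zero at the start; "moment": the same for the moment, N m; "gripper_width": finger opening in m; "gripper_force": force on a finger pad.
Only numpy, scipy, OpenCV 4.12 (cv2) and the standard library are available. Lean on these libraries where they do the work, as an engineer would, in place of code of your own. Each camera call takes 0.05 s, during which the arm holds its last target. There are 200 camera calls.

## Working session

There is one attempt and no reset: what is moved stays moved. The work goes in short steps, Python scripts to look and compute and a tool call to move; the robot and the scene stay as the last step left them, time stands still between calls to the robot, and variables do not carry over. Pictures are saved under pics/ and viewed, at most 10 in all, crops included, and the job is handed in when it is done.

Besides the shell and the picture viewer there is one more tool, called after "Emit:" by a JSON object that holds its "op" and its "data". drive_tool: Moves the arm, as the interface text tells. Its arguments: {"type":"object","properties":{"plan":{"type":"array","items":{"type":"array","items":{"type":"number"}}},"grip_force":{"type":"number"}},"required":["plan"]}

```bash
mkdir -p pics
python3 - <<'E'
from cell import arm
import cv2,numpy as np,pickle
s=arm.state();print(s['t'],s['tool_pos'],s['tool_rot'],s['gripper_width'],arm.tcp_to_grasp)
d={n:arm.capture(n) for n in('scene','side')}
pickle.dump(d,open('d0.pkl','wb'))
for n,c in d.items():
    cv2.imwrite(f'pics/{n}0.png',c['frame'][:,:,::-1]);M=np.linalg.inv(c['camera_from_world']);print(n,c['fx'],c['cx'],c['cy'],M[:3,3],M[:3,2])
E
```

```text
0.0 [ 0.16648906 -0.49759987  0.21546348] [-6.46634413e-04  9.87003695e-01  1.60696253e-01  3.90460655e-05] 0.08799549509146114 0.0187
scene 575.1446137345728 326.42302838736606 240.37486765890625 [ 1.3775872  -0.337133    0.99666699] [-0.64892876  0.3319926  -0.68459651]
side 464.51371674527627 316.9376193751154 244.1552978585422 [0.29380855 1.23834836 0.85590994] [ 0.15898346 -0.82119895 -0.54804794]
```

View pics/scene0.png

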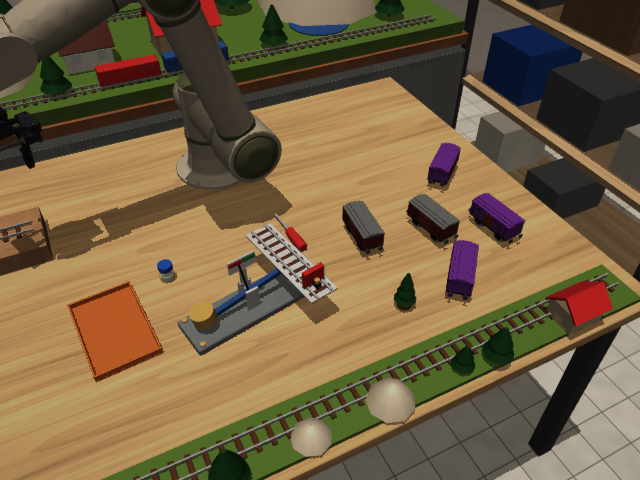

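View pics/side0.png

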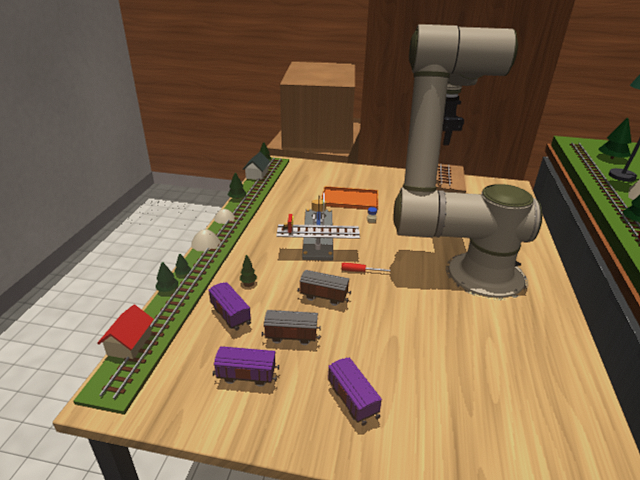

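Scene view: brown vans at (363,226) and (433,219). The purple look-alikes are at (445,163), (497,217) and (462,269). The pan is at about (290,260) with the red stop at (314,275), the tray at (115,330), the jar at (165,269), the driver at (290,235) and the tree at (405,290). The two brown vans with grey roofs fit the description, so I'll measure them and confirm in one enlarged crop.

```bash
cat > h.py <<'E'
import numpy as np,cv2,pickle
def ray(c,uv,z,M=None):
    uv=np.atleast_2d(np.float64(uv))
    if M is None: M=np.linalg.inv(c['camera_from_world'])
    d=np.c_[(uv[:,0]-c['cx'])/c['fx'],(uv[:,1]-c['cy'])/c['fy'],np.ones(len(uv))]@M[:3,:3].T
    o=M[:3,3];return o+d*((z-o[2])/d[:,2])[:,None]
def blobs(mask,amin):
    n,l,st,ce=cv2.connectedComponentsWithStats(mask.astype(np.uint8))
    return [(l==i) for i in range(1,n) if st[i,4]>amin]
def rect(P):
    (cx,cy),(w,h),a=cv2.minAreaRect((P[:,:2]*1000).astype(np.float32))
    if w<h:w,h,a=h,w,a+90
    return np.round([cx,cy,w,h,(a+90)%180-90],1)
E
python3 - <<'E'
from h import *
d=pickle.load(open('d0.pkl','rb'))
R={'scene':dict(van=(330,180,475,260)),'side':dict(van=(255,262,360,350))}
for n,c in d.items():
    f=c['frame'];hsv=cv2.cvtColor(f,cv2.COLOR_RGB2HSV);H,S,V=cv2.split(hsv)
    def roi(m,b):
        o=np.zeros_like(m);o[b[1]:b[3],b[0]:b[2]]=m[b[1]:b[3],b[0]:b[2]];return o
    m=roi((S<70)&(V<150)&(V>40),R[n]['van'])
    for b in blobs(m,150):
        v,u=np.nonzero(b);print(n,'roof',u.mean().round(),v.mean().round(),len(u),rect(ray(c,np.c_[u,v],0.072)))
    m=(H>5)&(H<14)&(S>200)&(V>130)
    for b in blobs(m,300):
        v,u=np.nonzero(b);print(n,'orange',u.mean().round(),v.mean().round(),len(u),rect(ray(c,np.c_[u,v],0.012)))
    m=(S<40)&(V>130); m=roi(m,(240,215,340,310) if n=='scene' else (270,220,365,245))
    for b in blobs(m,100):
        v,u=np.nonzero(b);print(n,'pan',u.mean().round(),v.mean().round(),len(u),rect(ray(c,np.c_[u,v],0.089)))
    m=((H<4)|(H>176))&(S>180)&(V>100);m=roi(m,(270,200,370,300))
    for b in blobs(m,30):
        v,u=np.nonzero(b);print(n,'red',u.mean().round(),v.mean().round(),len(u),u.min(),u.max(),v.min(),v.max(),rect(ray(c,np.c_[u,v],0.11)))
for n,k in (('scene',1),):
    f=d[n]['frame'][150:330,150:520];cv2.imwrite('pics/crop1.png',cv2.resize(f,None,fx=2.15,fy=2.15,interpolation=cv2.INTER_CUBIC)[:,:,::-1])
E
```

```text
scene roof 433.0 211.0 756 [519.4 398.8 132.9  56.2   8. ]
scene roof 363.0 219.0 795 [468.8 225.6 134.7  55.   -5.1]
scene orange 114.0 330.0 4709 [ 481.8 -392.3  217.   138.8    4.7]
scene pan 283.0 256.0 1262 [ 5.356e+02 -4.000e-01  2.605e+02  6.870e+01  1.110e+01]
scene pan 319.0 292.0 103 [645.   20.9  37.8  32.   11.1]
scene red 295.0 237.0 190 286 305 227 248 [496.1  33.   70.9  22.1   6.6]
scene red 313.0 269.0 93 302 323 263 275 [603.9  26.2  50.2  11.  -81.1]
side roof 324.0 280.0 589 [466.6 234.  131.1  56.1  -5. ]
side roof 291.0 319.0 810 [515.6 407.3 131.3  56.2   7.9]
side orange 352.0 197.0 477 [ 480.4 -385.9  213.2  116.5    4.6]
side pan 322.0 231.0 586 [529.1   8.8 255.   77.7  11. ]
side red 290.0 219.0 31 288 291 214 225 [ 6.242e+02 -3.000e-01  6.950e+01  9.000e+00 -8.020e+01]
side red 353.0 266.0 126 342 365 263 270 [391.6 206.2  63.4  27.8   1.7]
```

View pics/crop1.png

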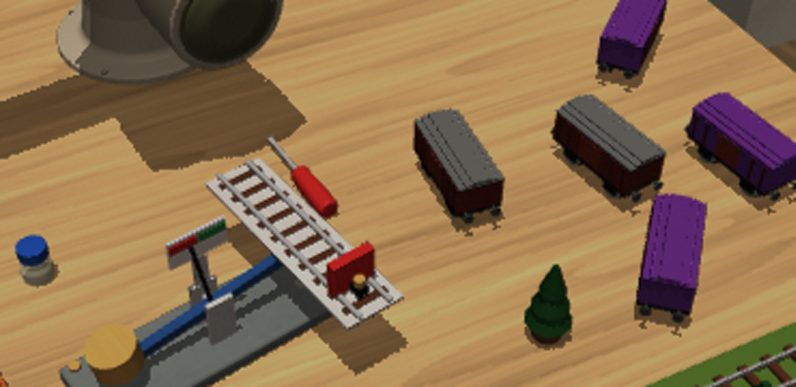

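The crop confirms two dark-brown vans with grey roofs at full-image (363,226) and (433,219). The other van shapes are purple. The sizes match: roofs 133x56 mm, pan 260x69, tray 217x139. I'll move over the nearer van and look with the wrist camera.

```bash
cat >> h.py <<'E'
from scipy.spatial.transform import Rotation as Ro
def pose(s):
    R=Ro.from_quat(np.roll(s['tool_rot'],-1)).as_matrix();return np.array(s['tool_pos']),R
def plan(s,xyz,yaw):
    """tool x wanted at yaw (deg), pointing down; prints turn (units) then shift in turned axes"""
    p,R=pose(s);y=np.radians(yaw);T=np.array([[np.cos(y),np.sin(y),0],[np.sin(y),-np.cos(y),0],[0,0,-1.]])
    w=Ro.from_matrix(R.T@T).as_rotvec(degrees=True)/10
    print('at',p.round(4),'turn',w.round(3),'then shift',(T.T@(np.array(xyz)-p)/.06).round(3),'| unturned',(R.T@(np.array(xyz)-p)/.06).round(3))
E
python3 - <<'E'
from h import *
from cell import arm
plan(arm.state(),[.468,.230,.24],-5)
d=pickle.load(open('d0.pkl','rb'));c=d['side'];f=c['frame']
for n,c in d.items():
    H,S,V=cv2.split(cv2.cvtColor(c['frame'],cv2.COLOR_RGB2HSV))
    for b in blobs((H>130)&(H<160)&(S>90),200):
        v,u=np.nonzero(b);print(n,u.mean().round(),v.mean().round(),rect(ray(c,np.c_[u,v],0.06)))
E
```

```text
at [ 0.1665 -0.4977  0.2155] turn [-0.006 -0.     2.35 ] then shift [  3.949 -12.519  -0.408] | unturned [ 8.613 -9.908 -0.395]
scene 443.0 162.0 [344.  557.3 190.6  61.  -49.1]
scene 497.0 215.0 [591.8 538.4 157.8  96.5   5.8]
scene 462.0 267.0 [701.  358.6 172.2  56.9 -42.2]
side 230.0 302.0 [692.  367.4 173.8  67.3 -44.8]
side 245.0 361.0 [587.  558.  136.6  87.7   6.2]
side 356.0 386.0 [333.8 566.8 157.8  67.4 -55.4]
```

Emit:
{"op": "drive_tool", "data": {"plan": [[1,0.66,-0.76,-0.03,0,0,0],[1,0.66,-0.76,-0.03,0,0,0],[1,0.66,-0.76,-0.03,0,0,0],[1,0.66,-0.76,-0.03,0,0,0],[1,0.66,-0.76,-0.03,0,0,0],[1,0.66,-0.76,-0.03,0,0,0],[1,0.66,-0.76,-0.03,0,0,0],[1,0.66,-0.76,-0.03,0,0,0],[1,0.66,-0.76,-0.03,0,0,0],[1,0.66,-0.76,-0.03,0,0,0],[1,0.66,-0.76,-0.03,0,0,0],[1,0.66,-0.76,-0.03,0,0,0]]}}

```text
t: 1.6
tool_pos: [0.4439, 0.174, 0.2375]
tool_rot: [0.0, 0.987, 0.161, -0.0]
contact_force: [0.3, -0.9, 0.2]
gripper_width: 0.0881
gripper_force: 0.0
```

Emit:
{"op": "drive_tool", "data": {"plan": [[1,0.69,-0.79,0,0,0,0],[1,0,0,0,0,0,0.8],[1,0,0,0,0,0,0.8],[1,0,0,0,0,0,0.75],[1,0,0,0,0,0,0]]}}

```text
t: 2.22
tool_pos: [0.4675, 0.2295, 0.2373]
tool_rot: [0.0, 0.999, -0.043, -0.0]
contact_force: [-0.1, 0.2, 0.2]
gripper_width: 0.0882
gripper_force: 0.0
```

Run:
```python
from h import *
from cell import arm
s=arm.state();c=arm.capture('wrist');pickle.dump((s,c),open('w1.pkl','wb'))
print(s['t'],s['joints'],np.round(c['hand_eye'],3),c['fx']);plan(s,[.468,.230,.24],-5)
cv2.imwrite('pics/w1.png',c['frame'][:,:,::-1])
```

```text
2.225 [ 2.31051060e-01  2.88938983e-01  1.47372030e+00 -7.00778052e-06
  1.37955088e+00  1.88796188e+00] [[ 0.    -0.953 -0.303  0.079]
 [ 1.     0.     0.     0.001]
 [-0.    -0.303  0.953 -0.17 ]
 [ 0.     0.     0.     1.   ]] 352.6682327443685
at [0.4675 0.2295 0.2373] turn [0.001 0.003 0.007] then shift [ 0.007 -0.01  -0.044] | unturned [ 0.007 -0.01  -0.044]
```

View pics/w1.png

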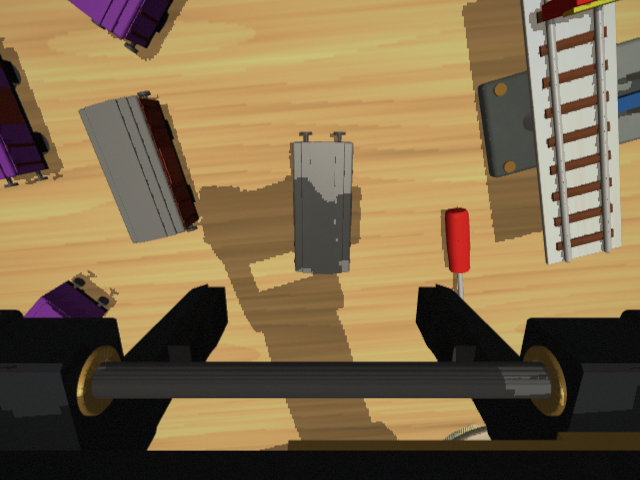

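The wrist view shows the brown van's roof straight under the fingers, corners about (294,142) to (351,272). The rails run from (580,255) up to the yellow feeler and red stop at about (570,12).

```bash
cat >> h.py <<'E'
def wcam(s,c):
    p,R=pose(s);M=np.eye(4);M[:3,:3]=R;M[:3,3]=p;return M@c['hand_eye']
E
python3 - <<'E'
from h import *
s,c=pickle.load(open('w1.pkl','rb'));M=wcam(s,c)
H,S,V=cv2.split(cv2.cvtColor(c['frame'],cv2.COLOR_RGB2HSV))
m=(S<60)&(V>35);m[285:]=0
for b in blobs(m,400):
    v,u=np.nonzero(b)
    for z in(.07,.073,.087): print(u.mean().round(),v.mean().round(),len(u),z,rect(ray(c,np.c_[u,v],z,M)))
print('roof corners',ray(c,[[294,142],[353,142],[350,272],[294,272]],.072,M)[:,:2].round(4).tolist())
m=(H>22)&(H<35)&(S>180)&(V>120)
for b in blobs(m[:60],20):
    v,u=np.nonzero(b);print('yellow',u.min(),u.max(),v.min(),v.max(),rect(ray(c,np.c_[u,v],.12,M)))
# pan left/right edge lines and rails (pixel -> world at rail top)
for uv in([[547,262],[619,248],[525,0],[563,258],[608,248]],):print(ray(c,uv,.092,M)[:,:2].round(4).tolist())
E
```

```text
567.0 123.0 23492 0.07 [514.2   2.2 246.1 137.5  10.4]
567.0 123.0 23492 0.073 [514.5   4.2 243.9 136.3  10.4]
567.0 123.0 23492 0.087 [515.9  13.3 233.7 130.6  10.4]
132.0 168.0 8231 0.07 [519.  401.9 131.6  55.8   7.9]
132.0 168.0 8231 0.073 [519.3 400.3 130.5  55.3   7.9]
132.0 168.0 8231 0.087 [520.4 392.8 125.   53.    7.9]
322.0 205.0 7486 0.07 [470.8 227.5 139.   55.4  -5.1]
322.0 205.0 7486 0.073 [471.5 227.5 137.8  54.9  -5.1]
322.0 205.0 7486 0.087 [474.6 227.2 132.   52.6  -5.1]
roof corners [[0.5344, 0.248], [0.5297, 0.1941], [0.4011, 0.2047], [0.406, 0.2621]]
yellow 574 614 0 12 [611.6  23.5  27.5   3.3 -79.4]
[[0.4039, 0.0171], [0.4125, -0.0492], [0.625, 0.0574], [0.4068, 0.0023], [0.4134, -0.0389]]
```

Emit:
{"op": "drive_tool", "data": {"plan": [[1,0.01,0.04,0.9,0,0,0],[1,0,0,0.9,0,0,0],[1,0,0,0.8,0,0,0],[1,0,0,0.6,0,0,0],[1,0,0,0.18,0,0,0],[0.55,0,0,0,0,0,0],[0.55,0,0,0,0,0,0],[0.3,0,0,0,0,0,0],[0.3,0,0,0,0,0,0],[0.3,0,0,0,0,0,0]], "grip_force": 12}}

```text
t: 3.52
tool_pos: [0.4686, 0.2271, 0.0356]
tool_rot: [-0.0, 0.999, -0.044, 0.001]
contact_force: [-0.9, -0.3, 5.8]
gripper_width: 0.0559
gripper_force: 11.9
```

Emit:
{"op": "drive_tool", "data": {"plan": [[0.3,0,0,-0.3,0,0,0],[0.3,0,0,-0.7,0,0,0],[0.3,0,0,-0.8,0,0,0],[0.3,0,0.4,-0.44,0,0,0],[0.3,-0.11,0.8,0,0,0,0],[0.3,-0.11,0.8,0,0,0,0],[0.3,-0.11,0.8,0,0,0,0],[0.3,-0.11,0.8,0,0,0,0],[0.3,-0.11,0.58,0,0,0,0],[0.3,0,0,0,0,0,-0.8],[0.3,0,0,0,0,0,-0.8],[0.3,0,0,0,0,0,0]]}}

```text
t: 5.03
tool_pos: [0.413, -0.0199, 0.169]
tool_rot: [-0.0, 0.995, 0.095, -0.0]
contact_force: [0.8, 0.3, -1.4]
gripper_width: 0.056
gripper_force: 12.0
```

Run:
```python
from h import *
from cell import arm
s=arm.state();c=arm.capture('wrist');pickle.dump((s,c),open('w2.pkl','wb'))
print(s['t'],s['gripper_width'],s['contact_force']);plan(s,[.414,-.02,.17],11)
cv2.imwrite('pics/w2.png',c['frame'][:,:,::-1])
```

```text
5.025 0.056040269719412554 [ 0.77135142  0.27211316 -1.41638133]
at [ 0.413  -0.0199  0.169 ] turn [-0.002  0.004 -0.009] then shift [ 0.016  0.005 -0.017] | unturned [ 0.016  0.005 -0.017]
```

View pics/w2.png

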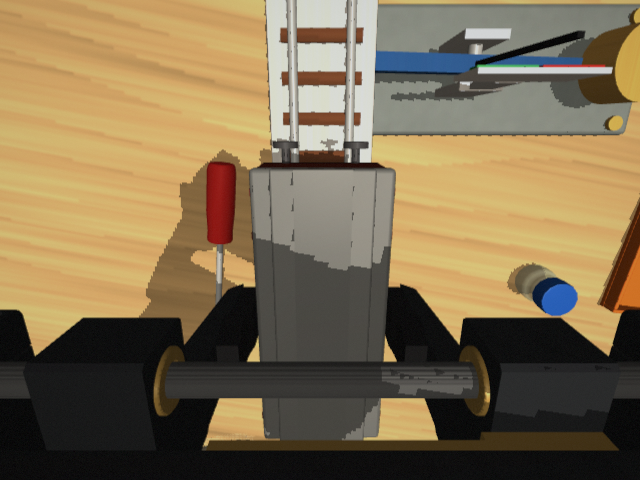

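The held van sits straight in the grip, with buffers at columns 286 and 356. The rails run ahead of it at about columns 292 and 351. Next I'll measure how far the pan's midline is offset from the tool.

Run:
```python
from h import *
s,c=pickle.load(open('w2.pkl','rb'));M=wcam(s,c);p,R=pose(s)
f=c['frame'];H,S,V=cv2.split(cv2.cvtColor(f,cv2.COLOR_RGB2HSV))
print(c['cx'],c['cy'])
def tool(uv,z):return (ray(c,uv,z,M)-p)@R
L=[];Q=[];K=[];J=[]
for r in range(2,130):
    row=(S[r]<50)&(V[r]>150)
    i=np.nonzero(row[240:400])[0]+240
    if len(i)>60: L.append((i.min(),r));Q.append((i.max(),r))
    br=(H[r]<15)&(S[r]>90)&(V[r]<170)   # sleeper pixels
    k=np.nonzero(~br[275:310])[0]; 
    mid=br[300:345].mean()
    if mid>.9:
        seg=np.nonzero(~br[282:304])[0]+282; seg2=np.nonzero(~br[342:360])[0]+342
        if len(seg)and len(seg2):K.append((np.median(seg),r));J.append((np.median(seg2),r))
def fit(P,z):
    T=tool(P,z);
    for _ in range(3):
        a=np.polyfit(T[:,0],T[:,1],1);e=abs(T[:,1]-np.polyval(a,T[:,0]));T=T[e<max(2*np.median(e),5e-4)]
    return a,len(T)
for n,A,B,z in(('plate',L,Q,.086),('rail',K,J,.091)):
    (a,na),(b,nb)=fit(A,z),fit(B,z)
    m=(a+b)/2;print(n,na,nb,'gap mm',(1000*(np.polyval(a,.12)-np.polyval(b,.12))).round(1),'mid slope deg',np.degrees(m[0]).round(2),'y at x=0/.12 mm',1000*np.polyval(m,[0,.12]).round(5))
v0=[(u,v) for u,v in[(286,146),(356,146)]];print('buffers',tool(v0,p[2]-.0356+.028).round(4).tolist())
v0=[(250,172),(395,172),(264,436),(380,436)];print('roof',tool(v0,p[2]-.0356+.072).round(4).tolist())
plan(s,[.532+.09*0,.0035,.17],11)
```

```text
321.3763297697238 237.88978681185682
plate 88 88 gap mm -68.7 mid slope deg -0.01 y at x=0/.12 mm [1.06 1.04]
rail 39 39 gap mm -36.9 mid slope deg 0.1 y at x=0/.12 mm [0.72 0.93]
buffers [[0.0697, -0.0162, 0.0076], [0.0697, 0.0178, 0.0075]]
roof [[0.0626, -0.0257, -0.0364], [0.0626, 0.0285, -0.0365], [-0.0636, -0.0266, -0.0363], [-0.0635, 0.0293, -0.0364]]
at [ 0.413  -0.0199  0.169 ] turn [-0.002  0.004 -0.009] then shift [ 2.021 -0.004 -0.017] | unturned [ 2.021 -0.007 -0.018]
```

Emit:
{"op": "drive_tool", "data": {"plan": [[0.3,0.7,0,0,0,0,0],[0.3,0.73,0,0,0,0,0],[0.3,0,0,0.2,0,0,0],[0.3,0,0,0.3,0,0,0],[0.3,0,0,0.12,0,0,0],[0.3,0,0,0.06,0,0,0],[0.3,0,0,0.04,0,0,0],[0.3,0,0,0,0,0,0],[0.3,0,0,0,0,0,0]]}}

```text
t: 6.2
tool_pos: [0.4976, -0.0036, 0.1263]
tool_rot: [0.0, 0.995, 0.096, 0.0]
contact_force: [-0.0, -0.5, -1.4]
gripper_width: 0.056
gripper_force: 12.0
```

Emit:
{"op": "drive_tool", "data": {"plan": [[0.3,0,0,0.02,0,0,0],[0.3,0,0,0.015,0,0,0],[0.3,0,0,0,0,0,0],[0.3,0,0,0,0,0,0]]}}

```text
t: 6.7
tool_pos: [0.4976, -0.0036, 0.124]
tool_rot: [0.0, 0.995, 0.096, 0.0]
contact_force: [-0.5, -0.5, -1.1]
gripper_width: 0.0561
gripper_force: 12.0
```

Run:
```python
from h import *
from cell import arm
s=arm.state();c=arm.capture('side');pickle.dump((s,c),open('s3.pkl','wb'))
print(s['t'],s['tool_pos'],s['contact_force'],s['moment'])
f=c['frame'][170:270,240:400];cv2.imwrite('pics/s3.png',cv2.resize(f,None,fx=4.5,fy=4.5,interpolation=cv2.INTER_CUBIC)[:,:,::-1])
```

```text
6.7 [ 0.49756681 -0.00361523  0.12396671] [-0.46099193 -0.48674283 -1.11744079] [-0.06296711 -0.0028765   0.01590074]
```

View pics/s3.png

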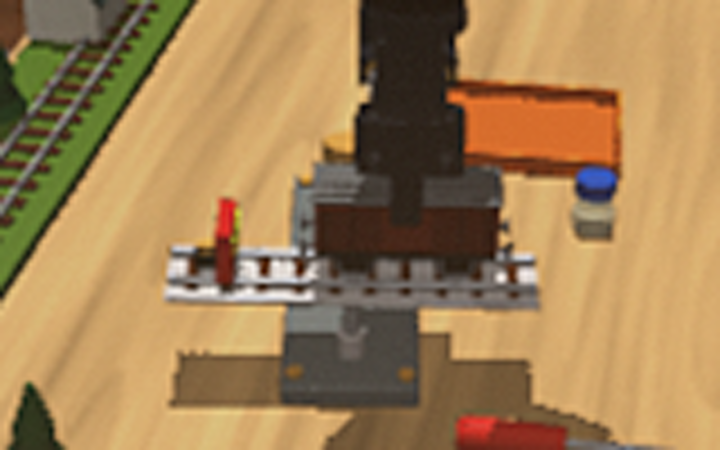

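The van stands over the rails with its buffers at crop (302,245). The stop face is at crop (236,230), about 45 mm ahead. I'll slide it on with a low grip force.

Emit:
{"op": "drive_tool", "data": {"plan": [[0.3,0.15,0,0,0,0,0],[0.3,0.2,0,0,0,0,0],[0.3,0.15,0,0,0,0,0],[0.3,0.06,0,0,0,0,0],[0.3,0.04,0,0,0,0,0],[0.3,0,0,0,0,0,0]], "grip_force": 4}}

```text
t: 7.5
tool_pos: [0.5329, 0.0033, 0.1239]
tool_rot: [-0.0, 0.995, 0.096, 0.0]
contact_force: [-0.2, -0.4, -0.6]
gripper_width: 0.056
gripper_force: 4.0
```

Run:
```python
from h import *
from cell import arm
s=arm.state();c=arm.capture('wrist');pickle.dump((s,c),open('w4.pkl','wb'))
print(s['t'],s['tool_pos'],s['contact_force'],s['moment'])
f=c['frame'][0:240,200:440];cv2.imwrite('pics/w4.png',cv2.resize(f,None,fx=2.4,fy=2.4,interpolation=cv2.INTER_CUBIC)[:,:,::-1])
```

```text
7.5 [0.53290912 0.00331479 0.12388887] [-0.2352964  -0.42237782 -0.64843766] [ 0.017646   -0.073375    0.02691103]
```

View pics/w4.png

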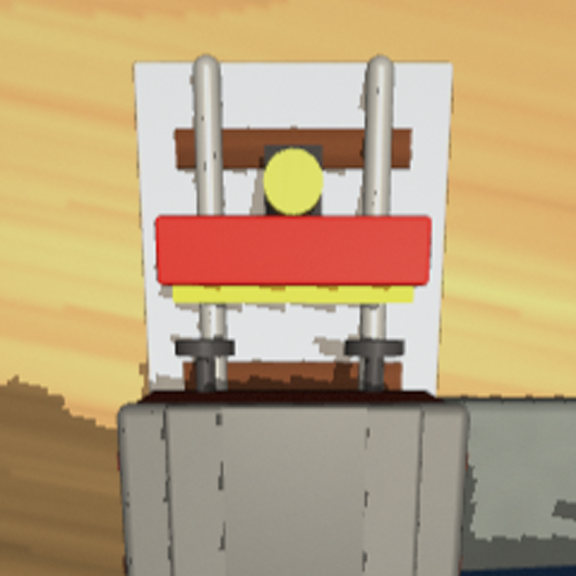

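The buffers' front is at crop row 340 and the feeler's front at row 303. The feeler stands out below the red stop's edge at row 285, so the van is lined up and short of it.

Run:
```python
from h import *
s,c=pickle.load(open('w4.pkl','rb'));M=wcam(s,c);p,R=pose(s)
def t(u,v,z):return (1000*((ray(c,[[200+u/2.4,v/2.4]],z,M)-p)@R)).round(1)[0,:2]
for z in(.117,.122,.127):print(z,'buffer',t(205,340,z),t(373,340,z),'feeler',t(293,303,z),'width',t(174,303,z)[1]-t(412,303,z)[1])
print('stop top front',t(293,285,.130),t(293,285,.128))
```

```text
0.117 buffer [ 71.7 -16.4] [71.7 17.4] feeler [78.8  1.3] width -47.3
0.122 buffer [ 71.9 -15.9] [72. 17.] feeler [78.9  1.3] width -45.900000000000006
0.127 buffer [ 72.2 -15.4] [72.2 16.5] feeler [78.9  1.3] width -44.6
stop top front [82.   1.3] [82.   1.3]
```

Emit:
{"op": "drive_tool", "data": {"plan": [[0.3,0.05,0,0,0,0,0],[0.3,0.05,0,0,0,0,0],[0.3,0.03,0,0,0,0,0],[0.3,0.02,0,0,0,0,0],[0.3,0.015,0,0,0,0,0],[0.3,0,0,0,0,0,0]]}}

```text
t: 8.3
tool_pos: [0.5426, 0.0052, 0.1239]
tool_rot: [-0.0, 0.995, 0.096, -0.0]
contact_force: [-0.9, -0.4, -1.3]
gripper_width: 0.0562
gripper_force: 4.0
```

Emit:
{"op": "drive_tool", "data": {"plan": [[0.3,0.01,0,0,0,0,0],[0.3,0.01,0,0,0,0,0],[0.3,0.01,0,0,0,0,0],[0.3,0,0,0,0,0,0]]}}

```text
t: 8.8
tool_pos: [0.5442, 0.0056, 0.1238]
tool_rot: [-0.0, 0.995, 0.096, -0.0]
contact_force: [-2.3, -0.1, -1.6]
gripper_width: 0.0562
gripper_force: 4.0
```

Emit:
{"op": "drive_tool", "data": {"plan": [[0.3,0,0,0,0,0,0],[0.7,0,0,0,0,0,0],[0.8,0,0,0,0,0,0],[0.95,0,0,0,0,0,0],[0.95,0,0,0,0,0,0],[0.95,0,0,0,0,0,0],[0.95,0,0,-0.1,0,0,0],[0.95,0,0,-0.2,0,0,0],[0.95,0,0,-0.2,0,0,0],[0.95,0,0,0,0,0,0],[0.95,0,0,0,0,0,0],[0.95,0,0,0,0,0,0]]}}

```text
t: 10.3
tool_pos: [0.5442, 0.0055, 0.1536]
tool_rot: [-0.0, 0.995, 0.096, -0.0]
contact_force: [-0.0, -1.0, -0.1]
gripper_width: 0.0836
gripper_force: 0.0
```

Run:
```python
from h import *
from cell import arm
s=arm.state();c=arm.capture('wrist');g=arm.capture('side');pickle.dump((s,c,g),open('w5.pkl','wb'))
print(s['t'],s['tool_pos'],s['contact_force'])
a=cv2.resize(c['frame'][0:200,200:440],None,fx=1.8,fy=1.8,interpolation=cv2.INTER_CUBIC)
b=cv2.resize(g['frame'][180:270,270:370],None,fx=3.6,fy=3.6,interpolation=cv2.INTER_CUBIC)[:360,:360]
b=cv2.copyMakeBorder(b,0,360-b.shape[0],0,0,cv2.BORDER_CONSTANT)
cv2.imwrite('pics/w5.png',np.hstack([a,b])[:,:,::-1])
```

```text
10.3 [0.54416493 0.00554885 0.15355901] [-0.04822927 -1.00775115 -0.09615912]
```

View pics/w5.png

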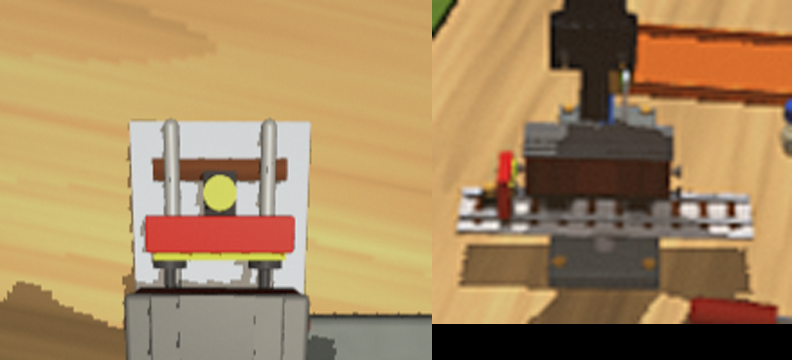

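The van is on the rails against the feeler, with the feeler strip at crop rows 253 to 261. In the side view the pan looks only slightly sunk. I'll measure both.

Run:
```python
from h import *
s,c,g=pickle.load(open('w5.pkl','rb'));M=wcam(s,c);p,R=pose(s)
d0=pickle.load(open('d0.pkl','rb'))['side']
H,S,V=cv2.split(cv2.cvtColor(c['frame'],cv2.COLOR_RGB2HSV))
col=slice(285,350)
ry=[np.nonzero((H[60:200,u]>22)&(H[60:200,u]<36)&(S[60:200,u]>150)&(V[60:200,u]>120))[0]+60 for u in range(288,309)]
ry=[r[r>130] for r in ry];lo=np.median([r.min() for r in ry if len(r)]);hi=np.median([r.max() for r in ry if len(r)])
print('yellow rows',lo,hi)
for dz in(.008,.029):
    t=lambda v,z:(1000*((ray(c,[[321,v]],z-dz,M)-p)@R)[0,0]).round(2)
    print(dz,'stop',t(lo-.5,.13),'feeler',t(hi+.5,.125),'buffer',t(261/1.8,.118), 'width px->', )
def panrow(x,cols=(275,285)):
    H,S,V=cv2.split(cv2.cvtColor(x['frame'],cv2.COLOR_RGB2HSV))
    return [ (np.nonzero((S[210:260,u]<45)&(V[210:260,u]>130))[0]+210)[[0,-1]].tolist() for u in range(280,286)]
print(panrow(d0),panrow(g))
P=np.array([.532,.0035,0])
T=g['camera_from_world']
for z in(.086,.078,.057):
    q=T@np.r_[.66,.03,z,1];print(z,(q[1]/q[2]*g['fy']+g['cy']).round(1))
```

```text
yellow rows 141.0 143.0
0.008 stop 71.33 feeler 69.5 buffer 68.33 width px->
0.029 stop 70.52 feeler 68.52 buffer 67.26 width px->
[[225, 235], [225, 235], [225, 235], [231, 235], [230, 235], [230, 235]] [[232, 243], [232, 243], [232, 243], [233, 243], [238, 243], [238, 243]]
0.086 229.3
0.078 231.4
0.057 237.0
```

The pan moved down about 8 px, which matches 29 mm, so this van is the heavy one. The feeler still shows about 2 mm proud, because the van crept back while it was unweighted. I'll re-grip lightly at the sunken height, push home and release.

Emit:
{"op": "drive_tool", "data": {"plan": [[0.95,0,0,0.3,0,0,0],[0.95,0,0,0.4,0,0,0],[0.95,0,0,0.19,0,0,0],[0.7,0,0,0,0,0,0],[0.6,0,0,0,0,0,0],[0.5,0,0,0,0,0,0],[0.5,0,0,0,0,0,0],[0.5,0,0,0,0,0,0]], "grip_force": 4}}

```text
t: 11.4
tool_pos: [0.5445, 0.0054, 0.1008]
tool_rot: [0.0, 0.995, 0.096, 0.0]
contact_force: [0.3, -0.5, -0.0]
gripper_width: 0.0558
gripper_force: 4.0
```

Emit:
{"op": "drive_tool", "data": {"plan": [[0.5,0.01,0,0,0,0,0],[0.5,0.01,0,0,0,0,0],[0.5,0.01,0,0,0,0,0],[0.5,0.01,0,0,0,0,0],[0.5,0.01,0,0,0,0,0],[0.5,0,0,0,0,0,0]]}}

```text
t: 12.15
tool_pos: [0.5473, 0.0061, 0.1005]
tool_rot: [-0.0, 0.995, 0.096, 0.0]
contact_force: [-1.0, -0.0, 0.6]
gripper_width: 0.056
gripper_force: 4.0
```

Emit:
{"op": "drive_tool", "data": {"plan": [[0.5,0.01,0,0,0,0,0],[0.5,0.01,0,0,0,0,0],[0.5,0.01,0,0,0,0,0],[0.5,0,0,0,0,0,0]]}}

```text
t: 12.65
tool_pos: [0.5489, 0.0065, 0.1004]
tool_rot: [-0.0, 0.995, 0.096, -0.0]
contact_force: [-4.8, -0.4, -0.9]
gripper_width: 0.0562
gripper_force: 4.0
```

```bash
cat > feel.py <<'E'
from h import *
from cell import arm
s=arm.state();c=arm.capture('wrist');M=wcam(s,c);p,R=pose(s)
H,S,V=cv2.split(cv2.cvtColor(c['frame'],cv2.COLOR_RGB2HSV))
Y=(H>20)&(H<37)&(S>150)&(V>110);Rd=((H<6)|(H>174))&(S>150)&(V>100)
lo=[];hi=[]
for u in range(300,342):
    r=np.nonzero(Rd[60:230,u])[0]+60
    if len(r)<8: continue
    y=[v for v in range(r.max()+1,r.max()+14) if Y[v,u]]
    lo.append(r.max()+.5);hi.append((y[-1]+.5) if y else r.max()+.5)
lo,hi=np.mean(lo),np.mean(hi)
for dz in(0,.008,.029):
    t=lambda v,z:(1000*((ray(c,[[321,v]],z-dz,M)-p)@R)[0,0])
    print('t',s['t'],'dz',dz,'rows',lo.round(1),hi.round(1),'stop %.2f feeler %.2f'%(t(lo,.13),t(hi,.125)),'proud %.2f'%(t(lo,.13)-t(hi,.125)))
print(s['tool_pos'].round(4) if hasattr(s['tool_pos'],'round') else s['tool_pos'],s['contact_force'])
pickle.dump((s,c),open('wf.pkl','wb'))
E
python3 feel.py
```

```text
t 12.65 dz 0 rows 154.5 154.5 stop 68.48 feeler 68.09 proud 0.38
t 12.65 dz 0.008 rows 154.5 154.5 stop 67.87 feeler 67.49 proud 0.38
t 12.65 dz 0.029 rows 154.5 154.5 stop 66.27 feeler 65.89 proud 0.38
[0.5489 0.0065 0.1004] [-4.78450786 -0.36771779 -0.89312101]
```

The feeler is flush with 4.8 N of push. I'll ease off a little, release and recheck.

Emit:
{"op": "drive_tool", "data": {"plan": [[0.5,-0.02,0,0,0,0,0],[0.5,0,0,0,0,0,0],[0.66,0,0,0,0,0,0],[0.72,0,0,0,0,0,0],[0.8,0,0,0,0,0,0],[0.95,0,0,0,0,0,0],[0.95,0,0,0,0,0,0],[0.95,0,0,0,0,0,0],[0.95,0,0,0,0,0,0]], "grip_force": 3}}

```text
t: 13.82
tool_pos: [0.5479, 0.0062, 0.1005]
tool_rot: [0.0, 0.995, 0.096, 0.0]
contact_force: [-0.4, 0.7, -0.0]
gripper_width: 0.084
gripper_force: 0.0
```

```bash
python3 feel.py
```

```text
t 13.825 dz 0 rows 152.5 152.5 stop 69.22 feeler 68.85 proud 0.36
t 13.825 dz 0.008 rows 152.5 152.5 stop 68.65 feeler 68.29 proud 0.36
t 13.825 dz 0.029 rows 152.5 152.5 stop 67.17 feeler 66.80 proud 0.36
[0.5479 0.0062 0.1005] [-0.38564375  0.67002678 -0.02975043]
```

The feeler stays flush after release. I'll rise straight up and go to the second van.

Emit:
{"op": "drive_tool", "data": {"plan": [[0.95,0,0,-0.2,0,0,0],[0.95,0,0,-0.5,0,0,0],[0.95,0,0,-0.7,0,0,0],[0.95,0,0,-0.6,0,0,0],[1,0.11,-0.94,0,0,0,0],[1,0.11,-0.94,0,0,0,0],[1,0.11,-0.94,0,0,0,0],[1,0.11,-0.94,0,0,0,0],[1,0.11,-0.94,0,0,0,0],[1,0.11,-0.94,0,0,0,0],[1,0.12,-0.93,0,0,0,0.31],[1,0,0,0,0,0,0]]}}

```text
t: 15.38
tool_pos: [0.5174, 0.4053, 0.2206]
tool_rot: [-0.0, 0.997, 0.071, 0.0]
contact_force: [-0.5, -0.4, 0.1]
gripper_width: 0.0882
gripper_force: 0.0
```

Run:
```python
from h import *
from cell import arm
s=arm.state();c=arm.capture('wrist');M=wcam(s,c);g=arm.capture('side')
H,S,V=cv2.split(cv2.cvtColor(c['frame'],cv2.COLOR_RGB2HSV))
m=(S<60)&(V>35);m[285:]=0
for b in blobs(m,1500):
    v,u=np.nonzero(b);print(u.mean().round(),v.mean().round(),len(u),rect(ray(c,np.c_[u,v],.071,M)))
plan(s,[.519,.401,.0355],7.9)
H,S,V=cv2.split(cv2.cvtColor(g['frame'],cv2.COLOR_RGB2HSV))
print([(np.nonzero((S[210:260,u]<45)&(V[210:260,u]>130))[0]+210)[[0,-1]].tolist() for u in range(280,286)])
```

```text
324.0 208.0 8211 [522.3 402.6 138.9  55.3   8. ]
at [0.5174 0.4053 0.2206] turn [-0.003 -0.     0.022] then shift [0.017 0.074 3.084] | unturned [0.017 0.076 3.084]Traceback (most recent call last):
  File "<stdin>", line 10, in <module>
IndexError: index 0 is out of bounds for axis 0 with size 0
```

Emit:
{"op": "drive_tool", "data": {"plan": [[1,0.02,0.06,0.9,0,0,0],[1,0,0,0.9,0,0,0],[1,0,0,0.8,0,0,0],[1,0,0,0.4,0,0,0],[1,0,0,0.08,0,0,0],[0.55,0,0,0,0,0,0],[0.55,0,0,0,0,0,0],[0.3,0,0,0,0,0,0],[0.3,0,0,0,0,0,0],[0.3,0,0,0,0,0,0]], "grip_force": 12}}

```text
t: 16.73
tool_pos: [0.5206, 0.3989, 0.0364]
tool_rot: [-0.0, 0.998, 0.069, 0.001]
contact_force: [-1.0, 0.1, 4.5]
gripper_width: 0.0564
gripper_force: 12.0
```

Emit:
{"op": "drive_tool", "data": {"plan": [[0.3,0,0,-0.3,0,0,0],[0.3,0,0,-0.8,0,0,0],[0.3,0,0,-0.9,0,0,0],[0.3,0,0,-0.9,0,0,0],[0.3,-0.1,0.5,-0.83,0,0,0],[0.3,-0.18,0.9,0,0,0,0],[0.3,-0.18,0.9,0,0,0,0],[0.3,-0.18,0.9,0,0,0,0],[0.3,-0.18,0.9,0,0,0,0],[0.3,-0.18,0.9,0,0,0,0],[0.3,-0.18,0.9,0,0,0,0],[0.3,-0.18,0.9,0,0,0,0]]}}

```text
t: 18.23
tool_pos: [0.4949, -0.0182, 0.2604]
tool_rot: [0.0, 0.998, 0.069, 0.0]
contact_force: [1.0, -0.0, -1.1]
gripper_width: 0.0563
gripper_force: 11.9
```

Emit:
{"op": "drive_tool", "data": {"plan": [[0.3,-0.18,0.9,0,0,0,0],[0.3,-0.18,0.9,0,0,0,0],[0.3,-0.18,0.9,0,0,0,0],[0.3,-0.18,0.9,0,0,0,0],[0.3,-0.18,0.9,0,0,0,0],[0.3,-0.18,0.9,0,0,0,0],[0.3,-0.18,0.8,0,0,0,0.32],[0.3,0,0,0,0,0,0]]}}

```text
t: 19.23
tool_pos: [0.4705, -0.398, 0.2592]
tool_rot: [-0.0, 0.999, 0.039, -0.0]
contact_force: [-0.1, 0.7, -1.0]
gripper_width: 0.0563
gripper_force: 11.9
```

Run:
```python
from h import *
from cell import arm
s=arm.state();c=arm.capture('scene');g=arm.capture('side')
print(s['t'],s['gripper_width'],s['contact_force']);plan(s,[.482,-.391,.045],4.7)
a=cv2.resize(c['frame'][170:400,40:360],None,fx=1.25,fy=1.25);b=cv2.resize(g['frame'][160:275,260:420],None,fx=2.5,fy=2.5)
cv2.imwrite('pics/w6.png',np.hstack([a[:287],b[:287]])[:,:,::-1])
```

```text
19.225 0.0562516449533566 [-0.14510768  0.74393441 -1.01346415]
at [ 0.4705 -0.398   0.2592] turn [-0.003  0.004 -0.023] then shift [ 0.2   -0.101  3.57 ] | unturned [ 0.202 -0.1    3.569]
```

View pics/w6.png

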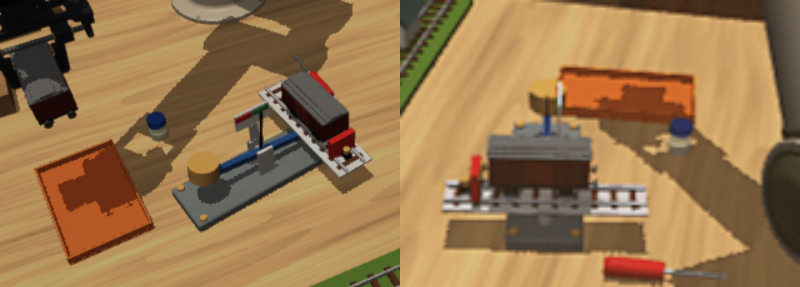

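The heavy van stands against the stop with the pan down. The tray is empty and lies below the held van. Now I'll lower it.

Emit:
{"op": "drive_tool", "data": {"plan": [[0.3,0.2,-0.1,0.6,0,0,0],[0.3,0,0,0.9,0,0,0],[0.3,0,0,0.9,0,0,0],[0.3,0,0,0.7,0,0,0],[0.3,0,0,0.3,0,0,0],[0.3,0,0,0.1,0,0,0],[0.3,0,0,0.06,0,0,0],[0.3,0,0,0.03,0,0,0],[0.3,0,0,0.02,0,0,0],[0.3,0,0,0,0,0,0]]}}

```text
t: 20.58
tool_pos: [0.4833, -0.3886, 0.0432]
tool_rot: [0.0, 0.999, 0.041, 0.0]
contact_force: [0.6, -0.4, -1.7]
gripper_width: 0.0563
gripper_force: 11.9
```

Emit:
{"op": "drive_tool", "data": {"plan": [[0.3,0,0,0.015,0,0,0],[0.3,0,0,0.015,0,0,0],[0.3,0,0,0,0,0,0]]}}

```text
t: 20.95
tool_pos: [0.4832, -0.3885, 0.041]
tool_rot: [-0.0, 0.999, 0.041, -0.0]
contact_force: [-0.3, -0.5, -1.0]
gripper_width: 0.0563
gripper_force: 11.9
```

Emit:
{"op": "drive_tool", "data": {"plan": [[0.3,0,0,0.01,0,0,0],[0.7,0,0,0,0,0,0],[0.8,0,0,0,0,0,0],[0.95,0,0,0,0,0,0],[0.95,0,0,0,0,0,0],[0.95,0,0,-0.2,0,0,0],[0.95,0,0,-0.6,0,0,0],[0.95,0,0,-0.9,0,0,0],[0.95,0,0,-0.9,0,0,0],[0.95,0,0,-0.9,0,0,0],[0.95,0,0,0,0,0,0]]}}

```text
t: 22.32
tool_pos: [0.4841, -0.3894, 0.256]
tool_rot: [0.004, 0.999, 0.041, 0.003]
contact_force: [0.4, 0.7, -0.1]
gripper_width: 0.084
gripper_force: 0.0
```

Run:
```python
from h import *
from cell import arm
s=arm.state();c=arm.capture('wrist');M=wcam(s,c);g=arm.capture('scene');h=arm.capture('side')
print(s['t'],s['contact_force'])
H,S,V=cv2.split(cv2.cvtColor(c['frame'],cv2.COLOR_RGB2HSV))
m=(S<60)&(V>35);m[285:]=0
for b in blobs(m,1500):
    v,u=np.nonzero(b);print('roof',rect(ray(c,np.c_[u,v],.076,M)))
plan(s,[.482,-.391,.25],4.7)
d0=pickle.load(open('d0.pkl','rb'))['side']
def top(x):
    H,S,V=cv2.split(cv2.cvtColor(x['frame'],cv2.COLOR_RGB2HSV))
    return [(r:=np.nonzero((S[210:260,u]<60)&(V[210:260,u]>120))[0]+210)[[0,-1]].tolist() if ((S[210:260,u]<60)&(V[210:260,u]>120)).any() else None for u in range(278,286)]
print(top(d0),top(h))
a=cv2.resize(g['frame'][195:395,60:350],None,fx=1.35,fy=1.35);k=cv2.resize(h['frame'][185:255,270:370],None,fx=4,fy=4,interpolation=cv2.INTER_CUBIC)
cv2.imwrite('pics/w7.png',np.hstack([a[:270],k[:270]])[:,:,::-1])
```

```text
22.325 [ 0.44671603  0.67384766 -0.13429942]
roof [ 559.6 -173.6  213.1   84.4  -79.1]
roof [ 485.7 -385.   137.9   54.8    4.9]
at [ 0.4841 -0.3894  0.256 ] turn [ 0.043 -0.031  0.   ] then shift [-0.037  0.023  0.1  ] | unturned [-0.037  0.023  0.1  ]
[[225, 235], [224, 235], [224, 235], [224, 235], [224, 235], [225, 235], [230, 235], [230, 235]] [[233, 243], [232, 243], [232, 243], [232, 243], [232, 243], [232, 243], [238, 243], [238, 243]]
```

View pics/w7.png

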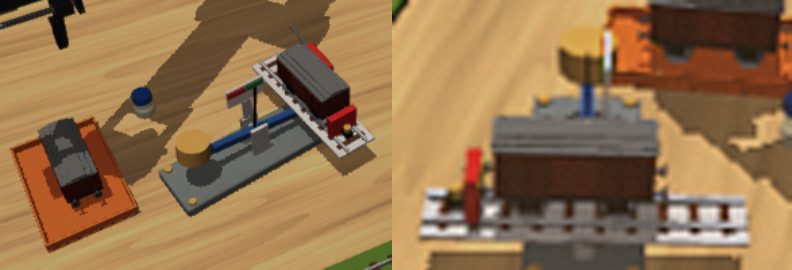

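The light van stands in the tray at (0.484,-0.386). The heavy van is on the pan with the pan still down 8 px, about 29 mm. I'll take one last wrist-camera check of the feeler from above.

Emit:
{"op": "drive_tool", "data": {"plan": [[0.95,0.2,-0.8,0,0,0,0],[0.95,0.2,-0.8,0,0,0,0],[0.95,0.2,-0.8,0,0,0,0],[0.95,0.2,-0.8,0,0,0,0],[0.95,0.2,-0.8,0,0,0,0],[0.95,0.2,-0.8,0,0,0,0],[0.95,0.2,-0.8,0,0,0,0],[0.95,0.2,-0.8,0,0,0,-0.6],[0.95,0,0,0.6,0,0,0],[0.95,0,0,0.4,0,0,0],[0.95,0,0,0,0,0,0]]}}

```text
t: 23.85
tool_pos: [0.5462, 0.0023, 0.1882]
tool_rot: [-0.001, 0.996, 0.093, -0.003]
contact_force: [0.4, -0.2, 0.5]
gripper_width: 0.0838
gripper_force: 0.0
```

```bash
python3 feel.py
```

```text
t 23.85 dz 0 rows 139.4 140.4 stop 70.96 feeler 70.18 proud 0.78
t 23.85 dz 0.008 rows 139.4 140.4 stop 70.67 feeler 69.87 proud 0.80
t 23.85 dz 0.029 rows 139.4 140.4 stop 69.91 feeler 69.06 proud 0.85
[0.5462 0.0023 0.1882] [ 0.36254213 -0.23325322  0.48106302]
```

```bash
python3 -c "
from cell import arm
print(arm.sign_off())"
```

```text
the job is handed in; nothing more can be done
None
```

The job is handed in at about 24 s of robot time: the heavy van is on the rails against the stop with the pan down about 29 mm and the feeler in (at most about 0.9 mm proud), and the light van stands let go in the orange tray; sign-off returned no verdict.

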